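# Stand the pan lid in the lid rack

### The job

Put the loose dark pan lid away: pinch it by its wooden handle and press its rim down on the worktop so that the lid swivels in your grip until it stands nearly on edge. Then lower it on edge into a free gap between the rack's tines, handle facing the rack's front like the steel lid already there, and let go only once it rests on the rack's rails. Leave everything else where it is.

Things in the scene. Friction and masses are not known exactly. Their poses are not given: they have to be found in the camera images.
- table: stainless worktop, its flat top at height 0; bare where the lid and the rack stand
- lid: the loose lid, dark enamel, steel rim, wooden bar handle; 240 to 400 g, lying flat. Disc 170 mm across. Origin: centre of its flat underside (rim plane); x along the handle bar, z out of the handle side (up at the start). Rim 5 mm thick, low dome 14 mm. A half turn about z gives the same lid; the bar lies within 45 degrees of world x. Centre of mass on its axis, about 10 mm above the rim plane
- lid_grip (a point): centre of the lid's wooden handle bar, 48 mm above the rim plane; axes as the lid's. The bar runs along x: 104 mm long, 16 mm wide (y), 12 mm high, 28 mm free between it and the dome; it stands on two feet 10 mm thick at x = +45 and -45 mm, no wider than the bar
- rack: fixed steel wire rack, 270 mm long (x), 96 mm wide (y). Origin: on the table under its centre; x from front to back; its front (-x) is turned to the robot within 20 degrees. Two rails along x at y = +45 and -45 mm, their tops 27 mm up. On each, 9 upright 6 mm tines up to 81 mm above the table, every 30 mm from x = -120 to +120 mm; open between the two rows
- rack_gap (a point): middle of one of the free gaps (x = -75 mm, 27 mm above the table, level with the rails' tops); axes as the rack's. Gaps are 24 mm clear; those at x = -105, -75 and -45 mm are free. A lid stands in a gap across the rack with its rim on both rails; the dark lid's centre is then about 100 mm above the table
- rack_front (a point): a point above the middle of the rack's front end (x = -135 mm, 100 mm above the table); axes as the rack's
- stored_lid: steel lid with black handle, 150 mm across, standing loose on edge in the rack's gap at about x = +45 mm, handle reaching forward to about x = -15 mm; origin and axes as the dark lid's
- stored_plate: white plate, 160 mm across, standing loose on edge in the rearmost gap; origin: centre of its underside, z out of its upper side, towards the rack's front
- spice_jar: amber jar with red cap, 54 mm wide, 85 mm high, in the middle of the table; origin: centre of its underside
- squeeze_bottle: yellow bottle, 58 mm wide, 160 mm high; origin: centre of its underside
- tubs: stack of clear takeaway tubs, 160 x 120 mm, 68 mm high; origin: centre of its underside
- shears: poultry shears with red handles lying flat, 205 mm long; origin: under the pivot, x towards the blades' tips
- spatula: black spatula lying flat, 240 mm long; origin: under its middle, x towards the blade
Not all that is in view belongs to the job. What is shaped like the lid but purple or red is not meant.

How it is judged:
On the way, in this order (a step that is already met when the one before it is completed fails the run):
1. the lid, held in the fingers, is pressed with its rim on the worktop and stands steeper than about 69 degrees (contact force between the fingers and lid above 1 N and contact force between lid and table above 0.5 N and angle between lid's own z axis and vertical above 1.2 rad), for 0.1 s.
2. still held in the fingers, the lid rests on edge on the rack's rails (contact force between the fingers and lid above 0.3 N and contact force between lid and rack above 0.5 N and angle between lid's own z axis and vertical between 1.13 and 2.01 rad and height (world z) of lid between 0.088 and 0.107 m and x of lid in the frame of rack between -0.13 and 0.03 m and y of lid in the frame of rack between -0.025 and 0.025 m and z of rack_front in the frame of lid above 0 m), for 0.1 s.
At the end, for the whole second after the job is handed in: the lid stands on edge (within about 25 degrees) in a free gap of the rack, its rim on both rails (centre 88 to 107 mm above the table), within 25 mm of the rack's middle line, handle facing the rack's front, at rest and released (angle between lid's own z axis and vertical between 1.13 and 2.01 rad and height (world z) of lid between 0.088 and 0.107 m and x of lid in the frame of rack between -0.13 and 0.03 m and y of lid in the frame of rack between -0.025 and 0.025 m and z of rack_front in the frame of lid above 0 m and linear speed of lid below 0.02 m/s and angular speed of lid below 0.15 rad/s); the robot touches nothing.
It fails at once if the stored lid or the plate is shifted by more than 25 mm (distance of any of stored_lid, stored_plate from where it was at the start of the episode above 0.025 m).
It fails at once if another thing on the table is shifted by more than 25 mm (distance of any of spice_jar, squeeze_bottle, tubs, shears, spatula from where it was at the start of the episode above 0.025 m).
It also fails if it takes over 61 s, if anything falls off the work surface, if the arm or the gripper's body presses on something with over 40 N, if the wrist force passes 120 N, or if a joint passes its speed limit or range.

### The arm

A 7-joint arm with a two-finger parallel gripper is mounted at the origin on the work surface. World frame = base frame: x ahead of the robot, y to its left, z up, the work surface at z = 0. Lengths are in m, angles in rad, forces in N, time in s.
With the tool pointing down it reaches from about 0.4 to 0.85 m from the base axis. Payload 10.4 kg.
Tool frame: the origin (TCP) lies on the centre line of the jaws, within the pads' length; the fingertips stand 8 mm ahead of it and the grasp point (between the pads) lies 11 mm behind it; x points along the fingers, y is the direction in which the jaws open and shut, and the axes are right-handed (so a half turn about x gives the same grasp; the last joint's range is limited). The gripper opens to 87 mm and grips with 3 to 60 N. Pads are 19 mm wide; open, the fingers measure 117 mm over their backs; the gripper's body (75 mm by 190 mm) begins 51 mm behind the grasp point.
Start: joints at [-0.023, 0.332, -0.065, 1.46, 0.022, 1.35, -0.088], TCP at [0.625, 0, 0.231] pointing down, gripper open.
Joint ranges: [-2.6, 2.6], [-0.5, 2.12], [-1.47, 1.34], [0.16, 2.42], [-1.27, 4.41], [0.06, 2.06], [-2.6, 2.6]. Speed limits (rad/s): [2.22, 2.22, 2.79, 2.79, 3.14, 3.14, 3.14].

### API

Orientations are given as a unit quaternion [x, y, z, w].
In Python, from plant import r, cams, spotter gives the robot as it stands.
- The arm moves only by the shell command python3 -m pendant 'ROWS'. ROWS is JSON, a list that holds one entry, the list of rows, each a list of 5 numbers: the shift along the tool's x, y, z in m, then the turn about the tool's x in degrees, then the closure, from -1 (fully open) to 1 (shut). A call has 1 to 20 rows; each row is the pose to reach, as a shift and turn from the pose commanded when the call began, along the tool's axes at that moment; what a row does not reach only later rows make up. A row lasts 1/10 s, in which the tool goes at most 50 mm and 8.59 degrees, less where a joint would pass 70% of its speed; a pose out of reach is approached as far as the arm can. A call with a gripper value outside its range is refused whole. The fingers move at their own pace and stop on an object; the grip force is fixed at half the most. Time passes only in rows, so rows that repeat a pose let the fingers close. It gives the time, the measured TCP pose, the force and the opening at its end, in the units of the state.
- r.get_state(): the state, without advancing time (a new reading comes with each control period).
- cams.snapshot(name): name is "scene" or "side" or "wrist"; returns a dict with "image" (384x512x3 uint8, blue, green, red), "depth" (384x512 float32, m along the optical axis (not along the pixel's ray), 0 where there is no reading), "K" (3x3 intrinsics, pixels), "D" ([k1, k2, p1, p2, k3] as OpenCV has them; the pictures are not rectified), "R" (3x3) and "t" (3): a world point X has camera coordinates R X + t. Camera axes: x right, y down, z forward; pixel columns grow to the right and rows downward; lengths in m; the calibration is good to about 2 mm. A picture is of the moment at which its call begins.
- r.hand_in(): hands the job in, once; it reports no verdict.
Trained networks look in the newest picture that a camera, given by its name, has taken for a name from the list of things; names that differ only in an ending like _2 or _b are one class to them, and where a whole thing is asked for, a point or a joint stands for the part that bears it (a point fixed in the world has none). Each returns a list of dicts, best first, with "score" (0 to 1); they miss things now and then, are a little off and sometimes report something else, mostly with a low value. They report only what shows in the picture. A call takes as long as a camera call. They do not tell look-alikes from the thing itself.
- spotter.search_frame(camera, target): "bbox" ([left, top, right, bottom] in pixels, round what is visible of it).
- spotter.mark_of(camera, target): "location" ([row, column] in pixels: a listed point, or the origin of a listed thing).
The state is a dict: "time": time; "joint_pos": joint angles; "dq": joint speeds; "joint_torque": joint torques, N m; "position": TCP position; "eef_rot": TCP orientation; "wrist_force": force on the tool from outside, world axes, zero at the start; "torque": the same for the moment, N m; "opening": finger opening in m.
Only numpy, scipy, OpenCV 4.12 (cv2) and the standard library are available. Lean on these libraries where they do the work, as an engineer would, in place of code of your own. Each camera call takes 0.05 s, during which the arm holds its last target. There are 200 camera calls.

## Working session

There is one attempt and no reset: what is moved stays moved. The work goes in short steps, Python scripts to look and compute and a shell command to move; the robot and the scene stay as the last step left them, time stands still between calls to the robot, and variables do not carry over. Pictures are saved under pics/ and viewed, about 8 in all and at most 12, crops included, and the job is handed in when it is done.

```bash
ls; mkdir -p pics; cat > h.py <<'E'
import numpy as np, cv2
from scipy.spatial.transform import Rotation as Ro
from plant import r, cams, spotter
def world(s,row,col,d):
    p=cv2.undistortPoints(np.array([[[col,row]]],float),s["K"],s["D"])[0,0]
    return s["R"].T@(np.array([p[0],p[1],1])*d-s["t"])
def plane(s,row,col,z):
    p=cv2.undistortPoints(np.array([[[col,row]]],float),s["K"],s["D"])[0,0]
    c=-s["R"].T@s["t"]; v=s["R"].T@np.array([p[0],p[1],1]); return c+v*(z-c[2])/v[2]
def cloud(s):
    h,w=s["depth"].shape; v,u=np.mgrid[:h,:w]
    p=cv2.undistortPoints(np.stack([u,v],-1).reshape(-1,1,2).astype(float),s["K"],s["D"])[:,0]
    d=s["depth"].reshape(-1,1); P=(np.c_[p,np.ones(len(p))]*d-s["t"])@s["R"]
    P[d[:,0]==0]=np.nan; return P.reshape(h,w,3)
E
python3 - <<'E'
from h import *
print(r.get_state())
for c in ["scene","side"]:
    s=cams.snapshot(c); cv2.imwrite(f"pics/{c}0.png",s["image"]); np.savez(f"{c}0.npz",**s)
    print(c,"cam at",-s["R"].T@s["t"])
    for t,z in [("lid",0),("lid_grip",.048),("rack",0),("rack_gap",.027),("rack_front",.1),("stored_lid",.09),("spice_jar",0),("squeeze_bottle",0),("tubs",0),("shears",0),("spatula",0)]:
        for m in spotter.mark_of(c,t)[:3]:
            print(t,round(m["score"],2),np.round(m["location"]),plane(s,*m["location"],z).round(3))
E
```

```text
pics
{'time': 0.0, 'joint_pos': array([-0.02260721,  0.33286773, -0.06471661,  1.46091519,  0.02161111,
        1.34990555, -0.08851441]), 'dq': array([ 0.00090171, -0.00050501,  0.00053622, -0.00176445,  0.00036944,
        0.00140311,  0.00051283]), 'joint_torque': array([-1.20520472e-04, -6.23245955e+01,  2.44190963e-02, -3.89891267e+01,
       -6.13984605e-02,  3.97891912e-02,  1.87085252e-04]), 'position': array([6.24632919e-01, 5.75949616e-06, 2.29769042e-01]), 'eef_rot': array([-0.49962506, -0.50033975,  0.50035901, -0.49967569]), 'wrist_force': array([-0.84689682,  0.22436965, -0.56880626]), 'torque': array([-0.01274643, -0.01911658, -0.01742612]), 'opening': 0.08720133969326363}
scene cam at [ 1.58157489 -0.45909092  0.92764215]
lid 0.72 [164. 296.] [0.325 0.23  0.   ]
lid 0.71 [164. 352.] [ 0.408  0.435 -0.   ]
lid 0.64 [213. 322.] [ 0.629  0.177 -0.   ]
lid_grip 0.84 [200. 323.] [0.618 0.182 0.048]
lid_grip 0.74 [154. 351.] [0.404 0.421 0.048]
lid_grip 0.72 [156. 296.] [0.343 0.216 0.048]
rack_gap 0.63 [218. 186.] [ 0.521 -0.263  0.027]
stored_lid 0.7 [221. 201.] [ 0.626 -
[... 611 characters left out ...]
d_grip 0.72 [230. 192.] [0.62  0.175 0.048]
lid_grip 0.71 [314. 178.] [0.411 0.429 0.048]
rack 0.61 [185. 270.] [ 0.59  -0.253  0.   ]
rack 0.51 [168. 263.] [ 0.695 -0.338  0.   ]
rack 0.21 [228. 262.] [ 0.459 -0.02   0.   ]
rack_gap 0.74 [185. 286.] [ 0.518 -0.258  0.027]
rack_front 0.82 [174. 303.] [ 0.454 -0.28   0.1  ]
stored_lid 0.62 [166. 263.] [ 0.622 -0.241  0.09 ]
spice_jar 0.85 [208. 209.] [0.698 0.016 0.   ]
squeeze_bottle 0.81 [299. 147.] [0.552 0.435 0.   ]
tubs 0.62 [176. 339.] [ 0.388 -0.488 -0.   ]
tubs 0.32 [235. 265.] [ 0.431  0.002 -0.   ]
shears 0.96 [238. 264.] [0.426 0.018 0.   ]
shears 0.27 [206. 210.] [0.698 0.006 0.   ]
spatula 0.56 [164. 294.] [ 0.601 -0.452  0.   ]
```

View pics/scene0.png

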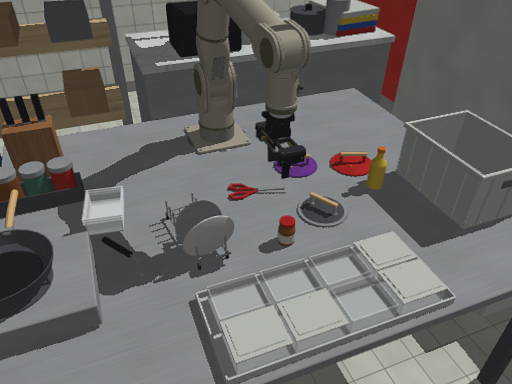

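View pics/side0.png

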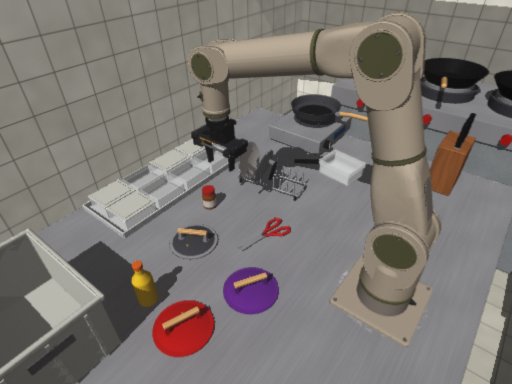

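The scene view shows the dark lid at about (323, 205) and the rack at about (195, 225). In the side view they are at (193, 240) and (272, 182). The purple and red lids are decoys. Next I'll fit the lid handle and the rack yaw from depth.

```bash
python3 - <<'E'
from h import *
print(Ro.from_quat(r.get_state()["eef_rot"]).as_matrix().round(2))
for c in ["scene","side"]:
    s=dict(np.load(f"{c}0.npz")); P=cloud(s).reshape(-1,3); P=P[~np.isnan(P[:,0])]
    near=np.hypot(P[:,0]-.62,P[:,1]-.18)<.08
    tb=P[(np.hypot(P[:,0]-.55,P[:,1]-.05)<.05)]; print(c,"table z",np.median(tb[:,2]).round(4))
    B=P[near&(P[:,2]>.044)&(P[:,2]<.07)]
    (cx,sz,a)=cv2.minAreaRect(B[:,:2].astype(np.float32)); 
    m=B[:,:2].mean(0); w,v=np.linalg.eigh(np.cov(B[:,:2].T)); d=v[:,1]*np.sign(v[0,1]); q=(B[:,:2]-m)@d
    print("bar",len(B),m.round(3),np.array(cx).round(4),np.array(sz).round(3),"yaw",np.degrees(np.arctan2(d[1],d[0])).round(1),"zmax",np.percentile(B[:,2],[50,98]).round(4),"ends mid",(m+d*(q.max()+q.min())/2).round(4))
    L=P[(np.hypot(P[:,0]-.62,P[:,1]-.18)<.1)&(P[:,2]>.003)&(P[:,2]<.02)]
    print("disc",(L.min(0)+L.max(0))[:2]/2,(L.max(0)-L.min(0))[:2])
    R=P[(np.abs(P[:,0]-.6)<.18)&(np.abs(P[:,1]+.25)<.12)&(P[:,2]>.012)&(P[:,2]<.22)]
    np.save(c+"_rack.npy",R)
    f=(abs(R[:,2]-.02)<.015)
    print("rack pts",len(R),R.min(0).round(3),R.max(0).round(3))
    # top-down map
    im=np.zeros((480,640,3),np.uint8)
    for x,y,z in R:
        u=int((y+.38)*2000/ .8*.8);v=int((x-.42)*1400)
        if 0<=u<640 and 0<=v<480: cv2.circle(im,(u,v),1,tuple(int(k) for k in cv2.applyColorMap(np.uint8([[min(255,z*1300)]]),cv2.COLORMAP_JET)[0,0]),-1)
    cv2.imwrite(f"pics/map_{c}.png",im)
    g=s["image"][150:280,150:250] if c=="scene" else s["image"][140:210,220:320]
    cv2.imwrite(f"pics/crop_{c}.png",cv2.resize(g,None,fx=6,fy=6,interpolation=cv2.INTER_CUBIC)[:600,:800])
E
```

```text
[[ 0.  1.  0.]
 [ 0.  0. -1.]
 [-1.  0. -0.]]
scene table z -0.001
bar 133 [0.618 0.181] [0.6162 0.1815] [0.105 0.021] yaw 29.8 zmax [0.0508 0.0554] ends mid [0.6169 0.1802]
disc [0.61963021 0.18135784] [0.17302449 0.16701034]
rack pts 2680 [ 0.444 -0.322  0.012] [ 0.731 -0.16   0.171]
side table z 0.5533
bar 144 [0.611 0.183] [0.613  0.1835] [0.103 0.02 ] yaw 29.8 zmax [0.0536 0.0577] ends mid [0.6128 0.1838]
disc [0.62155484 0.17960906] [0.19170263 0.19410563]
rack pts 1280 [ 0.446 -0.325  0.014] [ 0.716 -0.161  0.168]
```

View pics/crop_side.png

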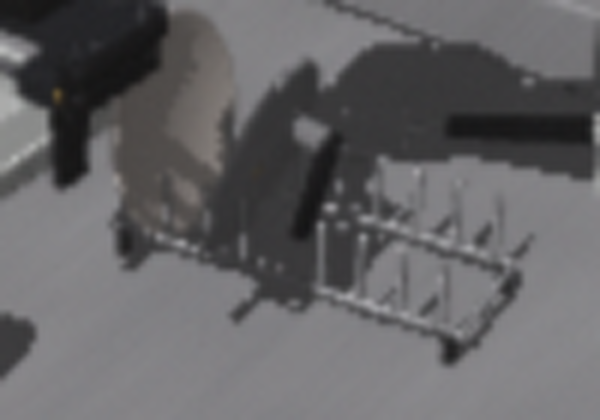

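The crop shows the rack's free front gaps, with the bare front end at the lower right, around (460, 340). I'll fit the rack model to the cloud.

```bash
cat > fit.py <<'E'
from h import *
from scipy.optimize import least_squares
from scipy.spatial import cKDTree
M=[]
for y in (-.045,.045):
    M+=[[x,y,.025] for x in np.arange(-.135,.1351,.002)]
    for k in range(9): M+=[[-.12+.03*k,y,z] for z in np.arange(.027,.0811,.002)]
T=cKDTree(np.array(M))
for names in (["scene"],["side"],["scene","side"]):
    R=np.vstack([np.load(c+"_rack.npy") for c in names]); R=R[R[:,2]<.084]
    best=None
    for yaw in np.radians(range(-20,21,4)):
      for x0 in (.575,.59,.605):
        f=lambda p:T.query(np.c_[(R[:,:2]-p[:2])@np.array([[np.cos(p[2]),-np.sin(p[2])],[np.sin(p[2]),np.cos(p[2])]]),R[:,2]])[0]
        s=least_squares(f,[x0,-.245,yaw],loss="cauchy",f_scale=.004,diff_step=1e-4)
        if best is None or s.cost<best.cost: best=s
    p=best.x; c,s_=np.cos(p[2]),np.sin(p[2])
    print(names,p.round(4),"yaw",np.degrees(p[2]).round(1),best.cost,"med",np.median(f(p)),"gap",[(p[0]+g*c,p[1]+g*s_) for g in (-.075,-.135)])
E
python3 fit.py
```

```text
['scene'] [ 0.5877 -0.2551  0.1399] yaw 8.0 0.01808425909850694 med 0.015998929272617746 gap [(np.float64(0.5134098377649104), np.float64(-0.26554305871811945)), (np.float64(0.4539959213330883), np.float64(-0.2739088542112249))]
['side'] [ 0.5871 -0.2542  0.1431] yaw 8.2 0.012358137220166201 med 0.00821518839322155 gap [(np.float64(0.5128289281784684), np.float64(-0.2649125624914505)), (np.float64(0.45344184900329115), np.float64(-0.27346679109730565))]
['scene', 'side'] [ 0.5874 -0.2546  0.1402] yaw 8.0 0.03047761348214716 med 0.013421538971917578 gap [(np.float64(0.5131315636918502), np.float64(-0.26511693375144857)), (np.float64(0.4537206190500793), np.float64(-0.2735038078277914))]
```

```bash
python3 -m pendant '[[[0,0,-0.05,8,-1],[0,0,-0.1,16,-1],[0,0,-0.15,24,-1],[0,0.005,-0.182,32,-1],[0.03,0.018,-0.197,40,-1],[0.08,0.018,-0.197,48,-1],[0.1,0.018,-0.197,56,-1],[0.1,0.018,-0.197,60,-1],[0.1,0.018,-0.197,60,-1],[0.1,0.018,-0.197,60,-1]]]'
```

```text
time: 2.2
position: [0.6434, 0.1972, 0.1312]
eef_rot: [0.683, 0.184, -0.682, 0.184]
wrist_force: [0.1, 1.0, -0.7]
opening: 0.087
```

```bash
python3 - <<'E'
from h import *
s=cams.snapshot("wrist"); cv2.imwrite("pics/wrist1.png",s["image"])
print(Ro.from_quat(r.get_state()["eef_rot"]).as_matrix().round(3), -s["R"].T@s["t"])
for m in spotter.mark_of("wrist","lid_grip")[:2]: print(m["score"],m["location"],plane(s,*m["location"],.048))
P=cloud(s).reshape(-1,3); P=P[~np.isnan(P[:,0])]
B=P[(np.hypot(P[:,0]-.62,P[:,1]-.18)<.07)&(P[:,2]>.044)&(P[:,2]<.06)]
print(len(B)); m,sz,a=cv2.minAreaRect(B[:,:2].astype(np.float32)); print(m,sz,a,np.median(B[:,2]))
E
```

```text
[[ 0.001  0.502 -0.865]
 [ 0.001 -0.865 -0.502]
 [-1.     0.    -0.001]] [0.71631218 0.23919769 0.28429894]
0.73 [234.5, 248.6] [0.61091704 0.18075352 0.048     ]
1406
(0.622195303440094, 0.1854592114686966) (0.08409616351127625, 0.015998857095837593) 29.43474769592285 0.05276058283995451
```

View pics/wrist1.png

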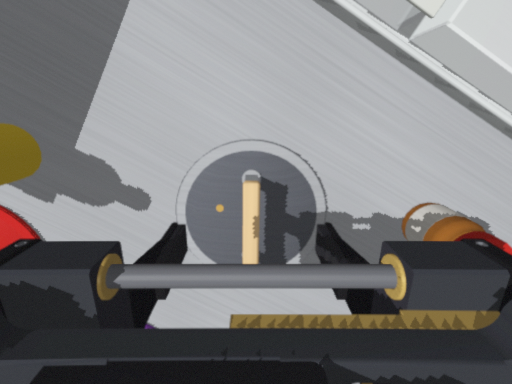

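The wrist view shows the bar centred between the jaws at column 250, with its far end at row 175. I'll go down and pinch 38 mm outboard on the bar, so that gravity helps it swivel.

```bash
python3 -m pendant '[[[0.03,0,-0.005,0.5,-1],[0.06,0,-0.005,0.5,-1],[0.085,0,-0.005,0.5,-1],[0.094,0,-0.005,0.5,-1],[0.094,0,-0.005,0.5,-1],[0.094,0,-0.005,0.5,0],[0.094,0,-0.005,0.5,1],[0.094,0,-0.005,0.5,1],[0.094,0,-0.005,0.5,1],[0.094,0,-0.005,0.5,1],[0.094,0,-0.005,0.5,1],[0.094,0,-0.005,0.5,1]]]'
```

```text
time: 3.5
position: [0.6473, 0.1995, 0.0366]
eef_rot: [-0.684, -0.18, 0.684, -0.18]
wrist_force: [-0.1, 0.0, 0.2]
opening: 0.0389
```

```bash
python3 -m pendant '[[[0,0,0,0,1],[0,0,0,0,1],[0,0,0,0,1],[0,0,0,0,1],[0,0,0,0,1],[0,0,0,0,1]]]'; python3 -m pendant '[[[-0.01,0,0,0,1],[-0.02,0,0,0,1],[-0.03,0,0,0,1],[-0.04,0,0,0,1],[-0.05,0,0,0,1],[-0.06,0,0,0,1],[-0.06,0,0,0,1],[-0.06,0,0,0,1]]]'
cat > tilt.py <<'E'
from h import *
import sys
c=sys.argv[1]; n=sys.argv[2]
s=cams.snapshot(c); st=r.get_state(); p=st["position"]; g=p+[0,0,.011]
P=cloud(s); im=s["image"].copy()
d=np.linalg.norm(P-g,axis=2); Rt=Ro.from_quat(st["eef_rot"]).as_matrix()
Q=(P-g)@Rt  # tool axes
u,v=[],[]
m=(d<.16)&(np.abs(Q[...,1])<.09)&(P[...,2]>.004)
x=cv2.projectPoints(g[None],cv2.Rodrigues(s["R"])[0],s["t"],s["K"],s["D"])[0][0,0]
print("grasp",g.round(3),"px",x.round(),"force",st["wrist_force"].round(1),"open",round(st["opening"],4))
a=int(x[0]);b=int(x[1]); y0,x0=max(0,b-75),max(0,a-100)
cv2.imwrite(f"pics/{n}.png",cv2.resize(im[y0:y0+150,x0:x0+200],(800,600),interpolation=cv2.INTER_CUBIC))
q=Q[m&(Q[...,0]>.022)]  # below the fingertips: tool x = down, z toward robot side
# RANSAC plane with lid y // tool y : line in (x,z)
best=0;rng=np.random.default_rng(0)
for k in range(2000):
    i,j=rng.integers(len(q),size=2); e=q[j,[0,2]]-q[i,[0,2]]; L=np.hypot(*e)
    if L<.03: continue
    nn=np.array([-e[1],e[0]])/L; c_=np.abs((q[:,[0,2]]-q[i,[0,2]])@nn)<.003
    if c_.sum()>best: best=c_.sum(); bi=c_;
qq=q[bi][:,[0,2]]; w,vv=np.linalg.eigh(np.cov(qq.T)); e=vv[:,1]
print("pts",best,"/",len(q),"steepness deg",np.degrees(np.arctan2(abs(e[0]),abs(e[1]))).round(1),"slope sign down-towards-robot:",np.sign(e[0]*e[1]),"range down",np.percentile(qq[:,0],[1,99]).round(3),"z",np.percentile(qq[:,1],[1,99]).round(3))
E
python3 tilt.py side t1
```

```text
time: 4.1
position: [0.6474, 0.1995, 0.0365]
eef_rot: [0.684, 0.18, -0.684, 0.18]
wrist_force: [1.2, -0.2, 0.5]
opening: 0.0154
time: 4.9
position: [0.6474, 0.1996, 0.0967]
eef_rot: [0.684, 0.18, -0.684, 0.18]
wrist_force: [-0.1, -0.9, -2.1]
opening: 0.0155
grasp [0.647 0.199 0.107] px [179. 218.] force [-0.3  1.  -2.7] open 0.0156
pts 616 / 1209 steepness deg 3.2 slope sign down-towards-robot: 1.0 range down [0.031 0.042] z [-0.019  0.119]
```

View pics/t1.png

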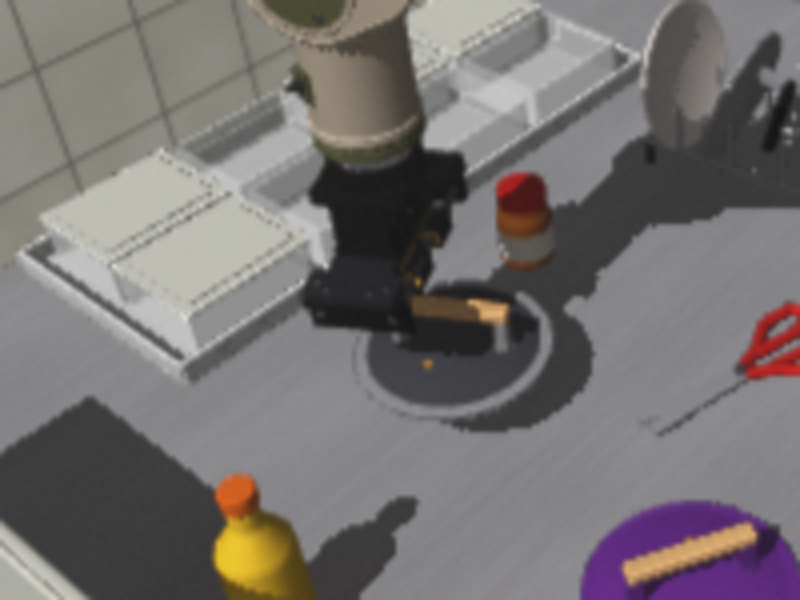

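The lid is held but stays flat, so pad friction carries the gravity torque. I'll ease the grip stepwise near the table and let it droop.

```bash
python3 -m pendant '[[[0,0,0,0,0.8],[0,0,0,0,0.75],[0,0,0,0,0.7],[0,0,0,0,0.68]]]'; python3 tilt.py side t2;  python3 -m pendant '[[[0,0,0,0,0.66],[0,0,0,0,0.66]]]'; python3 tilt.py side t2;
```

```text
time: 5.35
position: [0.6473, 0.1995, 0.0964]
eef_rot: [-0.684, -0.18, 0.684, -0.18]
wrist_force: [-0.2, -0.7, -1.9]
opening: 0.0156
grasp [0.647 0.199 0.107] px [179. 218.] force [ 0.6 -0.5 -3.5] open 0.0158
pts 632 / 1206 steepness deg 3.0 slope sign down-towards-robot: 1.0 range down [0.032 0.043] z [-0.02   0.119]
time: 5.6
position: [0.6474, 0.1995, 0.0966]
eef_rot: [0.684, 0.18, -0.684, 0.18]
wrist_force: [0.1, 0.2, -2.5]
opening: 0.0156
grasp [0.647 0.2   0.108] px [179. 218.] force [ 0.1  0.2 -2.3] open 0.0157
pts 637 / 1196 steepness deg 3.4 slope sign down-towards-robot: 1.0 range down [0.032 0.043] z [-0.018  0.118]
```

```bash
for i in 1; do python3 -m pendant '[[[0,0,0,0,0.65],[0,0,0,0,0.65]]]'; python3 -m pendant '[[[0,0,0,0,0.64],[0,0,0,0,0.64]]]';python3 tilt.py side t2; python3 -m pendant '[[[0,0,0,0,0.63],[0,0,0,0,0.63]]]';  python3 tilt.py side t2; done
```

```text
time: 5.85
position: [0.6474, 0.1995, 0.0966]
eef_rot: [0.684, 0.18, -0.684, 0.18]
wrist_force: [0.0, -0.4, -3.0]
opening: 0.0158
time: 6.05
position: [0.6473, 0.1995, 0.0966]
eef_rot: [-0.684, -0.18, 0.684, -0.18]
wrist_force: [0.1, -1.0, -3.1]
opening: 0.0161
grasp [0.647 0.199 0.108] px [179. 218.] force [-0.2 -0.  -2.7] open 0.0156
pts 623 / 1213 steepness deg 7.6 slope sign down-towards-robot: 1.0 range down [0.032 0.052] z [-0.024  0.115]
time: 6.3
position: [0.6476, 0.1996, 0.0969]
eef_rot: [0.684, 0.18, -0.684, 0.18]
wrist_force: [0.3, -0.1, -0.1]
opening: 0.0161
grasp [0.648 0.2   0.108] px [179. 218.] force [0.2 0.3 0. ] open 0.0159
pts 596 / 1325 steepness deg 2.5 slope sign down-towards-robot: 1.0 range down [0.092 0.102] z [-0.052  0.089]
```

It began to swivel at closure 0.64 and dropped flat at 0.63, so the grip force can be modulated. I'll relocate the bar and regrasp, further outboard this time.

```bash
python3 -m pendant '[[[-0.04,0,0,0,-0.2],[-0.04,0,0,0,-1],[-0.04,0,0,0,-1],[-0.04,0,0,0,-1],[-0.04,0,0,0,-1]]]'
cat > bar.py <<'E'
from h import *
st=r.get_state(); Rt=Ro.from_quat(st["eef_rot"]).as_matrix()
for c in ["side","scene","wrist"]:
    s=cams.snapshot(c); P=cloud(s).reshape(-1,3); P=P[~np.isnan(P[:,0])]
    if c!="wrist":
        for m in spotter.mark_of(c,"lid_grip")[:3]: print(c,m["score"],plane(s,*m["location"],.048).round(4))
    B=P[(np.hypot(P[:,0]-.64,P[:,1]-.19)<.1)&(P[:,2]>.044)&(P[:,2]<.06)]
    m,sz,a=cv2.minAreaRect(B[:,:2].astype(np.float32))
    q=(B-st["position"])@Rt
    cc=np.cov(q[:,1:].T); w,v=np.linalg.eigh(cc); e=v[:,1]*np.sign(v[1,1])
    print(c,len(B),np.round(m,4),np.round(sz,4),"tool: y mid",(np.percentile(q[:,1],[2,98])).round(4),"z ends",np.percentile(q[:,2],[.5,99.5]).round(4),"bar turn deg about x",np.degrees(np.arctan2(-e[0],e[1])).round(1))
print(st["position"])
E
python3 bar.py
```

```text
time: 6.85
position: [0.6468, 0.1994, 0.1356]
eef_rot: [-0.683, -0.18, 0.684, -0.18]
wrist_force: [-0.2, -0.0, 0.9]
opening: 0.048
side 0.91 [0.4025 0.437  0.048 ]
side 0.79 [0.3327 0.2118 0.048 ]
side 0.57 [0.6497 0.1979 0.048 ]
side 141 [0.642  0.1968] [0.1034 0.019 ] tool: y mid [-0.0093  0.0078] z ends [-0.0461  0.0569] bar turn deg about x 0.2
scene 0.95 [0.3362 0.219  0.048 ]
scene 0.94 [0.6429 0.2116 0.048 ]
scene 0.74 [ 0.5843 -0.2319  0.048 ]
scene 140 [0.6437 0.1978] [0.105  0.0226] tool: y mid [-0.0087  0.0106] z ends [-0.0485  0.0547] bar turn deg about x 0.9
wrist 1713 [0.6415 0.1963] [0.1033 0.0159] tool: y mid [-0.0077  0.0076] z ends [-0.0454  0.0567] bar turn deg about x 0.1
[0.64684568 0.19936584 0.13555866]
```

```bash
python3 -m pendant '[[[0,0,-0.037,0,-1],[0.04,0,-0.037,0,-1],[0.075,0,-0.037,0,-1],[0.099,0,-0.037,0,-1],[0.099,0,-0.037,0,-0.2],[0.099,0,-0.037,0,1],[0.099,0,-0.037,0,1],[0.099,0,-0.037,0,1],[0.099,0,-0.037,0,1],[0.099,0,-0.037,0,1],[0.099,0,-0.037,0,1],[0.099,0,-0.037,0,1],[0.099,0,-0.037,0,1],[0.099,0,-0.037,0,1]]]';  python3 -m pendant '[[[-0.02,0,0,0,1],[-0.04,0,0,0,1],[-0.06,0,0,0,1],[-0.075,0,0,0,1],[-0.075,0,0,0,1],[-0.075,0,0,0,0.66],[-0.075,0,0,0,0.64],[-0.075,0,0,0,0.64],[-0.075,0,0,0,0.64],[-0.075,0,0,0,1],[-0.075,0,0,0,1]]]'; python3 tilt.py side t3
```

```text
time: 8.5
position: [0.6796, 0.2177, 0.0375]
eef_rot: [-0.684, -0.18, 0.684, -0.18]
wrist_force: [0.4, -0.5, -0.7]
opening: 0.0156
time: 9.6
position: [0.6795, 0.2177, 0.1124]
eef_rot: [-0.684, -0.18, 0.684, -0.18]
wrist_force: [0.4, -0.4, -2.9]
opening: 0.0158
grasp [0.68  0.218 0.123] px [167. 213.] force [-0.6  1.3 -2.9] open 0.0157
pts 664 / 1257 steepness deg 14.0 slope sign down-towards-robot: 1.0 range down [0.032 0.066] z [-0.02   0.115]
```

Controlled swivel works: it now stands at 14°. I'll continue in pulses.

```bash
python3 -m pendant '[[[0,0,0,0,0.64],[0,0,0,0,0.64],[0,0,0,0,0.64],[0,0,0,0,0.64],[0,0,0,0,0.64],[0,0,0,0,1],[0,0,0,0,1]]]'; python3 tilt.py side t3;  python3 -m pendant '[[[0,0,0,0,0.64],[0,0,0,0,0.64],[0,0,0,0,0.64],[0,0,0,0,0.64],[0,0,0,0,0.64],[0,0,0,0,1],[0,0,0,0,1]]]'; python3 tilt.py side t3
```

```text
time: 10.35
position: [0.6796, 0.2177, 0.1126]
eef_rot: [0.684, 0.18, -0.684, 0.18]
wrist_force: [0.3, -0.1, -3.1]
opening: 0.0156
grasp [0.68  0.218 0.124] px [167. 213.] force [-0.2  0.7 -3. ] open 0.0157
pts 642 / 1254 steepness deg 14.7 slope sign down-towards-robot: 1.0 range down [0.031 0.065] z [-0.012  0.114]
time: 11.1
position: [0.6796, 0.2177, 0.1126]
eef_rot: [0.684, 0.18, -0.684, 0.18]
wrist_force: [0.6, -0.3, -2.9]
opening: 0.0155
grasp [0.68  0.218 0.124] px [167. 213.] force [ 0.  -0.7 -2.3] open 0.0158
pts 635 / 1256 steepness deg 14.1 slope sign down-towards-robot: 1.0 range down [0.033 0.065] z [-0.011  0.114]
```

View pics/t3.png

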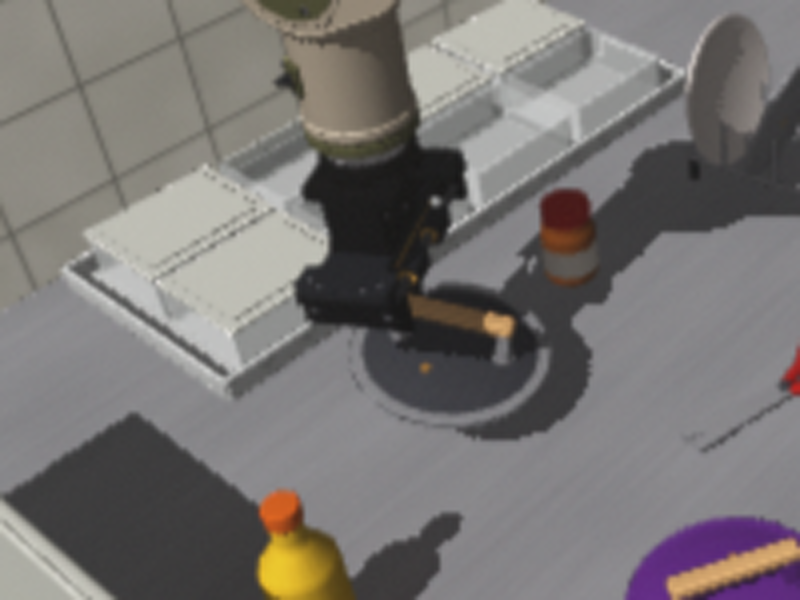

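The view shows the lid tilted about 14° towards the robot, held at the outer end of the bar at (410, 300). I'll use slightly looser pulses.

```bash
python3 -m pendant '[[[0,0,0,0,0.64],[0,0,0,0,0.637],[0,0,0,0,0.637],[0,0,0,0,0.637],[0,0,0,0,1],[0,0,0,0,1]]]'; python3 tilt.py side t4;  python3 -m pendant '[[[0,0,0,0,0.64],[0,0,0,0,0.635],[0,0,0,0,0.635],[0,0,0,0,0.635],[0,0,0,0,1],[0,0,0,0,1]]]'; python3 tilt.py side t4
```

```text
time: 11.75
position: [0.6796, 0.2177, 0.1126]
eef_rot: [0.684, 0.18, -0.684, 0.18]
wrist_force: [0.1, -0.1, -2.8]
opening: 0.0156
grasp [0.68  0.218 0.124] px [167. 213.] force [ 0.1 -0.6 -2.5] open 0.0158
pts 624 / 1274 steepness deg 27.7 slope sign down-towards-robot: 1.0 range down [0.028 0.09 ] z [-0.025  0.094]
time: 12.4
position: [0.6796, 0.2178, 0.1126]
eef_rot: [0.684, 0.18, -0.684, 0.18]
wrist_force: [0.4, -0.2, -2.7]
opening: 0.0157
grasp [0.68  0.218 0.124] px [167. 213.] force [ 1.1  0.4 -2.6] open 0.0159
pts 603 / 1214 steepness deg 35.9 slope sign down-towards-robot: 1.0 range down [0.027 0.102] z [-0.025  0.082]
```

```bash
python3 -m pendant '[[[0,0,0,0,0.64],[0,0,0,0,0.634],[0,0,0,0,0.634],[0,0,0,0,0.634],[0,0,0,0,1],[0,0,0,0,1]]]'; python3 tilt.py side t5
```

```text
time: 13.05
position: [0.6796, 0.2178, 0.1126]
eef_rot: [0.684, 0.18, -0.684, 0.18]
wrist_force: [0.0, -0.3, -1.7]
opening: 0.0155
grasp [0.68  0.218 0.124] px [167. 213.] force [ 0.3  0.1 -3.1] open 0.0155
pts 582 / 1170 steepness deg 40.1 slope sign down-towards-robot: 1.0 range down [0.025 0.118] z [-0.029  0.084]
```

```bash
python3 -m pendant '[[[0.007,0,0,0,0.66],[0.007,0,0.002,0,0.65],[0.006,0,0.007,0,0.645],[0.003,0,0.014,0,0.645],[-0.001,0,0.022,0,0.645],[-0.001,0,0.022,0,1],[-0.001,0,0.022,0,1]]]'; python3 tilt.py side t6
```

```text
time: 13.8
position: [0.6604, 0.2068, 0.114]
eef_rot: [0.684, 0.18, -0.684, 0.18]
wrist_force: [-1.5, -0.2, -2.9]
opening: 0.0155
grasp [0.66  0.207 0.125] px [174. 214.] force [-0.   0.2 -2.3] open 0.0158
pts 587 / 1156 steepness deg 40.0 slope sign down-towards-robot: 1.0 range down [0.024 0.11 ] z [-0.028  0.074]
```

The slide neither steepened nor flattened it. I'll add inertia: accelerate towards the robot with a light grip and clamp while still moving.

```bash
python3 -m pendant '[[[-0.015,0,-0.02,0,1],[-0.015,0,-0.04,0,0.66],[-0.015,0,-0.04,0,0.64],[-0.015,0,0.01,0,0.636],[-0.015,0,0.06,0,0.636],[-0.015,0,0.1,0,1],[-0.015,0,0.12,0,1],[-0.015,0,0.12,0,1],[-0.015,0,0.12,0,1]]]'; python3 tilt.py side t6
```

```text
time: 14.75
position: [0.5561, 0.1479, 0.1289]
eef_rot: [0.684, 0.18, -0.684, 0.18]
wrist_force: [0.2, 0.8, -2.4]
opening: 0.0157
grasp [0.556 0.148 0.14 ] px [208. 213.] force [ 0.3  0.9 -2. ] open 0.0156
pts 453 / 916 steepness deg 54.0 slope sign down-towards-robot: 1.0 range down [0.024 0.135] z [-0.024  0.055]
```

At 54° the geometry favours pressing. Now I'll press the rim down on the worktop while moving over it.

```bash
python3 -m pendant '[[[0.008,0,0,0,0.68],[0.012,0,0.002,0,0.66],[0.011,0,0.007,0,0.655],[0.009,0,0.014,0,0.655],[0.008,0,0.02,0,0.655],[0.008,0,0.026,0,0.655],[0.008,0,0.032,0,0.655],[0.008,0,0.038,0,0.655],[0.008,0,0.044,0,0.655],[0.008,0,0.044,0,1]]]'; python3 tilt.py side t7
```

```text
time: 15.8
position: [0.5213, 0.1279, 0.124]
eef_rot: [0.687, 0.181, -0.68, 0.18]
wrist_force: [2.2, 2.3, 19.6]
opening: 0.0154
grasp [0.521 0.128 0.135] px [220. 215.] force [ 2.5  2.6 21.2] open 0.0156
pts 330 / 735 steepness deg 70.1 slope sign down-towards-robot: 1.0 range down [0.024 0.13 ] z [-0.028  0.011]
```

View pics/t7.png

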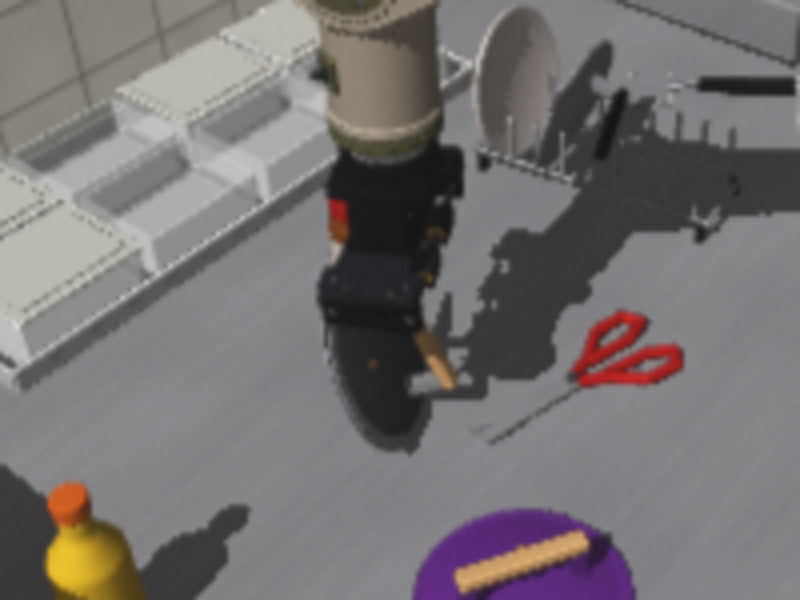

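The lid stands at 70°, with its rim on the table at (400, 445) and 20 N of press. I'll continue to about 80° and hold.

```bash
python3 -m pendant '[[[0,0,0.006,0,0.68],[0,0,0.012,0,0.66],[0,0,0.018,0,0.66],[0.001,0,0.024,0,0.66],[0.001,0,0.024,0,1],[0.001,0,0.024,0,1],[0.001,0,0.024,0,1]]]'; python3 tilt.py side t8
```

```text
time: 16.55
position: [0.4989, 0.1154, 0.1214]
eef_rot: [0.685, 0.18, -0.682, 0.18]
wrist_force: [-0.7, 0.1, 15.6]
opening: 0.0153
grasp [0.499 0.115 0.132] px [228. 217.] force [-0.9 -1.  15. ] open 0.0155
pts 220 / 623 steepness deg 82.1 slope sign down-towards-robot: 1.0 range down [0.024 0.128] z [-0.03  -0.014]
```

It stands at 82°, pressed with 15 N and held firmly. I'll lift and carry it to the rack's front, then re-measure the gap.

```bash
python3 -m pendant '[[[-0.03,0,0,0,1],[-0.06,0,0,0,1],[-0.09,0,0,0,1],[-0.115,0.01,0.006,0,1],[-0.115,0.03,0.02,2,1],[-0.115,0.06,0.04,4,1],[-0.115,0.1,0.065,7,1],[-0.115,0.14,0.09,10,1],[-0.115,0.18,0.116,13,1],[-0.115,0.22,0.142,16,1],[-0.115,0.255,0.165,19,1],[-0.115,0.285,0.185,22,1],[-0.115,0.305,0.2,22,1],[-0.115,0.318,0.208,22,1],[-0.115,0.324,0.209,22,1],[-0.115,0.324,0.209,22,1],[-0.115,0.324,0.209,22,1]]]'
python3 - <<'E'
from h import *
st=r.get_state(); g=st["position"]+[0,0,.011]; Rt=Ro.from_quat(st["eef_rot"]).as_matrix(); print(g, Rt.round(3))
for c in ["scene","side","wrist"]:
    s=cams.snapshot(c); cv2.imwrite(f"pics/{c}9.png",s["image"])
    for t,z in (("rack_gap",.027),("rack_front",.1),("rack",0)):
        for m in spotter.mark_of(c,t)[:1]: print(c,t,m["score"],plane(s,*m["location"],z).round(4))
    P=cloud(s).reshape(-1,3); P=P[~np.isnan(P[:,0])]
    R=P[(np.abs(P[:,0]-.6)<.18)&(np.abs(P[:,1]+.25)<.12)&(P[:,2]>.012)&(P[:,2]<.22)]
    if c!="wrist": np.save(c+"_rack.npy",R)
    Q=(P-g)@Rt; L=Q[(abs(Q[:,1])<.09)&(Q[:,0]>-.04)&(Q[:,0]<.15)&(abs(Q[:,2]+.045)<.025)]
    if len(L)>30:
        hi=L[L[:,0]<.04]; lo=L[L[:,0]>.08]
        print(c,"lid lo y",np.percentile(L[:,1],[1,99]).round(3),"down max",np.percentile(L[:,0],99).round(3),"z by depth",[(round(a,2),np.median(L[(abs(L[:,0]-a)<.01),2]).round(4)) for a in (.03,.06,.09,.12)])
E
python3 fit.py
```

```text
time: 18.3
position: [0.4745, -0.2697, 0.2338]
eef_rot: [-0.705, -0.047, 0.706, -0.046]
wrist_force: [0.8, 0.7, -2.7]
opening: 0.0156
[ 0.47454779 -0.26965705  0.24483601] [[-0.001  0.131 -0.991]
 [ 0.001 -0.991 -0.131]
 [-1.    -0.001  0.001]]
scene rack_gap 0.78 [ 0.5296 -0.27    0.027 ]
scene lid lo y [-0.08   0.078] down max 0.123 z by depth [(0.03, np.float64(-0.0412)), (0.06, np.float64(-0.0349)), (0.09, np.float64(-0.0284)), (0.12, np.float64(-0.0225))]
side rack_gap 0.74 [ 0.5058 -0.2682  0.027 ]
side rack_front 0.87 [ 0.4611 -0.2794  0.1   ]
side rack 0.78 [ 0.5857 -0.2389  0.    ]
side lid lo y [-0.086  0.053] down max 0.101 z by depth [(0.03, np.float64(-0.0301)), (0.06, np.float64(-0.0238)), (0.09, np.float64(-0.0229)), (0.12, np.float64(nan))]
wrist lid lo y [-0.07   0.072] down max 0.1 z by depth [(0.03, np.float64(-0.0416)), (0.06, np.float64(-0.032)), (0.09, np.float64(-0.0253)), (0.12, np.float64(nan))]
['scene'] [ 0.5876 -0.2552  0.139 ] yaw 8.0 0.01784640771478928 med 0.015983162089380734 gap [(np.float64(0.5133074108658822), np.float64(-0.2656254091465134)), (np.float64(0.45388605610635324), np.float64(-0.27393820642193223))]
['side'] [ 0.5871 -0.254   0.1443] yaw 8.3 0.012408500394129716 med 0.00878647886949889 gap [(np.float64(0.5128643938027958), np.float64(-0.26479342144565465)), (np.float64(0.453487603770628), np.float64(-0.27341877972666884))]
['scene', 'side'] [ 0.5873 -0.2546  0.1404] yaw 8.0 0.03031364063580883 med 0.013762229437294481 gap [(np.float64(0.513066880488283), np.float64(-0.2650799942289858)), (np.float64(0.4536569432631459), np.float64(-0.2734740015500015))]
  return _methods._mean(a, axis=axis, dtype=dtype,
  ret = ret.dtype.type(ret / rcount)
```

View pics/side9.png

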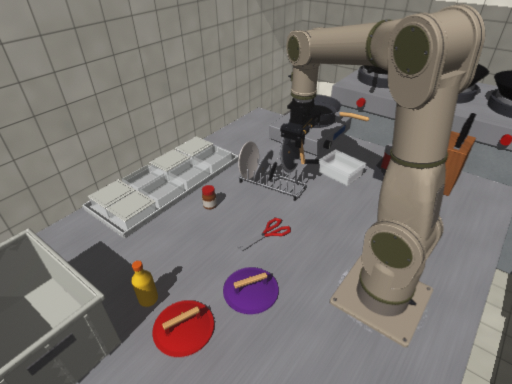

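The side view shows the lid on edge above the rack's front, at (290, 155), handle towards the robot. The tilt is about 78° from the rear plane. The rack fit repeats, so I'll shift 13 mm back and descend in stages, watching the force.

```bash
python3 -m pendant '[[[0,0,-0.006,0,1],[0,0,-0.013,0,1],[0.02,0,-0.013,0,1],[0.035,0,-0.013,0,1],[0.045,0,-0.013,0,1],[0.05,0,-0.013,0,1],[0.055,0,-0.013,0,1],[0.055,0,-0.013,0,1]]]'
python3 - <<'E'
from h import *
s=cams.snapshot("scene");a=s["image"][140:275,130:250]; s=cams.snapshot("side");b=s["image"][120:210,230:330]
a=cv2.resize(a,None,fx=3.3,fy=3.3,interpolation=2);b=cv2.resize(b,(400,360),interpolation=2)
o=np.zeros((450,800,3),np.uint8);o[:a.shape[0],:a.shape[1]]=a[:450,:400];o[:360,400:]=b;cv2.imwrite("pics/two.png",o)
E
```

```text
time: 19.7
position: [0.4873, -0.2688, 0.1793]
eef_rot: [-0.706, -0.046, 0.706, -0.046]
wrist_force: [-0.8, -0.6, -2.0]
opening: 0.0155
```

View pics/two.png

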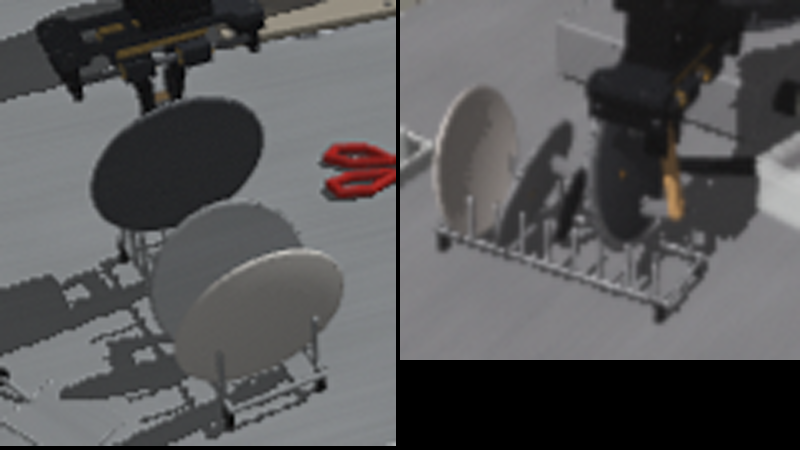

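There is no contact force and the lid sits over the free front gaps. In the side inset its bottom is at about (625, 240), between the tines. Lowering on slowly.

```bash
python3 -m pendant '[[[0.008,0,0,0,1],[0.016,0,0,0,1],[0.022,0,0,0,1],[0.027,0,0,0,1],[0.031,0,0,0,1]]]';python3 -m pendant '[[[0.003,0,0,0,1],[0.006,0,0,0,1],[0.009,0,0,0,1],[0.009,0,0,0,1]]]'
```

```text
time: 20.3
position: [0.4872, -0.2688, 0.1479]
eef_rot: [-0.705, -0.046, 0.706, -0.046]
wrist_force: [-0.6, 0.6, -3.2]
opening: 0.0158
time: 20.7
position: [0.4872, -0.2688, 0.1392]
eef_rot: [-0.705, -0.046, 0.706, -0.046]
wrist_force: [0.1, -0.3, -2.9]
opening: 0.0157
```

```bash
python3 -m pendant '[[[0.001,0,0,0,1],[0.002,0,0,0,1],[0.003,0,0,0,1],[0.004,0,0,0,1]]]';python3 -m pendant '[[[0.001,0,0,0,1],[0.002,0,0,0,1],[0.002,0,0,0,1]]]'
```

```text
time: 21.1
position: [0.4876, -0.2693, 0.1361]
eef_rot: [0.706, 0.046, -0.705, 0.046]
wrist_force: [-1.4, -1.0, 6.5]
opening: 0.0158
time: 21.4
position: [0.4881, -0.2701, 0.1354]
eef_rot: [0.707, 0.045, -0.705, 0.047]
wrist_force: [-2.1, -1.7, 11.1]
opening: 0.0161
```

Contact at the expected height, about 14 N net. I'll verify the lid's pose before releasing.

```bash
cat > chk.py <<'E'
from h import *
c,s_=np.cos(.14),np.sin(.14)
for cam in ["scene","side"]:
    s=cams.snapshot(cam); cv2.imwrite(f"pics/{cam}_chk.png",s["image"]); P=cloud(s).reshape(-1,3); P=P[~np.isnan(P[:,0])]
    q=np.c_[(P[:,:2]-[.5873,-.2546])@np.array([[c,-s_],[s_,c]]),P[:,2]]
    L=q[(q[:,0]>-.1)&(q[:,0]<-.035)&(abs(q[:,1])<.1)&(q[:,2]>.085)&(q[:,2]<.2)]
    print(cam,len(L),"y",np.percentile(L[:,1],[1,99]).round(3),"ztop",np.percentile(L[:,2],99.5).round(3),[(z,np.median(L[abs(L[:,2]-z)<.008,0]).round(4)) for z in (.1,.12,.14,.16)])
st=r.get_state(); print(st["wrist_force"].round(1),st["opening"])
E
python3 chk.py
```

```text
scene 1044 y [-0.082  0.08 ] ztop 0.199 [(0.1, np.float64(-0.0626)), (0.12, np.float64(-0.0584)), (0.14, np.float64(-0.0545)), (0.16, np.float64(-0.0512))]
side 280 y [-0.024  0.085] ztop 0.199 [(0.1, np.float64(-0.0754)), (0.12, np.float64(-0.0702)), (0.14, np.float64(-0.0646)), (0.16, np.float64(-0.0567))]
[-2.2 -1.8 12.3] 0.015774766394872318
```

The lid is centred (y ±0.081) at rack x ≈ −0.063 and 79°. I'll unload the press, open and retreat straight up.

```bash
python3 -m pendant '[[[-0.002,0,0,0,1],[-0.002,0,0,0,0.66],[-0.002,0,0,0,0.64],[-0.002,0,0,0,0.6],[-0.002,0,0,0,0.5],[-0.002,0,0,0,0.3],[-0.002,0,0,0,0.1],[-0.002,0,0,0,0],[-0.002,0,0,0,0],[-0.002,0,0,0,0]]]'; python3 chk.py
```

```text
time: 22.5
position: [0.4873, -0.2688, 0.1355]
eef_rot: [0.706, 0.046, -0.706, 0.046]
wrist_force: [-0.1, -0.6, 0.4]
opening: 0.0424
scene 755 y [-0.082  0.08 ] ztop 0.199 [(0.1, np.float64(-0.0539)), (0.12, np.float64(-0.0463)), (0.14, np.float64(-0.0401)), (0.16, np.float64(-0.0866))]
side 313 y [-0.024  0.085] ztop 0.18 [(0.1, np.float64(-0.0663)), (0.12, np.float64(-0.0585)), (0.14, np.float64(-0.0513)), (0.16, np.float64(-0.0408))]
[-0.3 -0.  -0.2] 0.04319619346844583
```

It leaned back about 19° (tilt 71°), against the tines and within limits. Retreating.

```bash
python3 -m pendant '[[[-0.01,0,0,0,0],[-0.03,0,0,0,0],[-0.06,0,0,0,0],[-0.1,0,0,0,0],[-0.14,0,0.02,0,0],[-0.16,0,0.03,0,0],[-0.16,0,0.03,0,0],[-0.16,0,0.03,0,0],[-0.16,0,0.03,0,0],[-0.16,0,0.03,0,0]]]'; python3 chk.py; python3 -c "
import cv2,numpy as np
a=cv2.imread('pics/scene_chk.png')[140:275,130:250];b=cv2.imread('pics/side_chk.png')[120:260,190:330]
o=np.zeros((450,800,3),np.uint8);a=cv2.resize(a,(400,450),interpolation=2);o[:,:400]=a;o[:400,400:]=cv2.resize(b,(400,400),interpolation=2);cv2.imwrite('pics/fin.png',o)"
```

```text
time: 23.6
position: [0.4575, -0.2723, 0.2945]
eef_rot: [-0.705, -0.047, 0.706, -0.046]
wrist_force: [-1.3, -0.4, 0.4]
opening: 0.0436
scene 612 y [-0.08  0.08] ztop 0.16 [(0.1, np.float64(-0.0538)), (0.12, np.float64(-0.046)), (0.14, np.float64(-0.0385)), (0.16, np.float64(-0.0763))]
side 473 y [-0.075  0.081] ztop 0.166 [(0.1, np.float64(-0.0672)), (0.12, np.float64(-0.0588)), (0.14, np.float64(-0.0505)), (0.16, np.float64(-0.0404))]
[-0.6  0.2  0.2] 0.043473190931201056
```

View pics/fin.png

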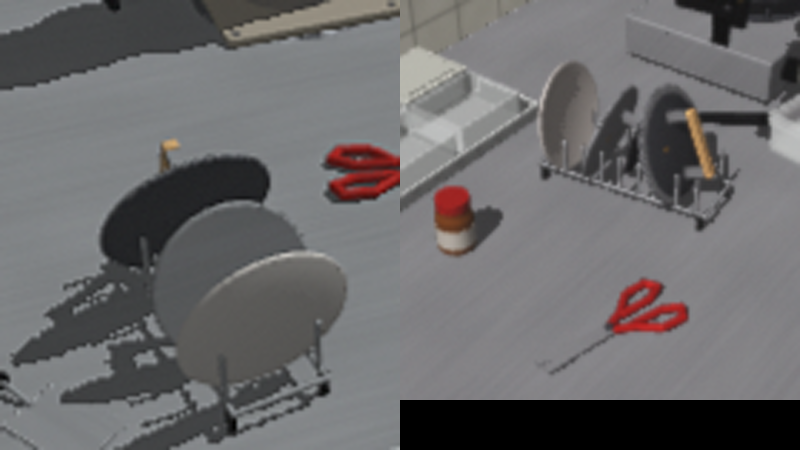

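```bash
python3 -c "
from plant import r
print(r.get_state()['time'], r.hand_in())"
```

```text
the job is handed in; nothing more can be done
23.7 None
```

The dark lid now stands on edge in the rack's free gap at x = −75 mm, handle facing the front. I handed the job in at 23.7 s; no verdict is reported.

- **Swivel:** pad friction held the lid flat at first, so I eased the grip in pulses and it drooped to about 40°. A first press at 40° only slid the rim. A quick move towards the robot brought it to 54°. Pressing the rim on the worktop with about 15–20 N then took it to 82°, held.
- **Mishap:** while easing the grip the first time, I dropped the lid flat from about 60 mm. I regrasped it further out on the bar, and nothing else was hit.
- **Placing:** I lowered it into the gap and let go only after it pressed on the rails, at about 14 N, with its estimated centre about 96 mm above the table.
- **Last checks after release:**
  - The lid leans back against the tines, about 69–71° from flat. The limit is about 65°, so there are roughly 5° to spare.
  - It is centred across the rack and did not move between the last two measurements.
  - The stored lid, plate, jar and shears looked unmoved in the final view. I did not measure their positions again, and the bottle, tubs and spatula were outside that view.
  - The arm was clear, with no contact force.
- **Disagreements:**
  - The two cameras differed by 10–13 mm on the lid's position along the rack, mostly because they see opposite faces.
  - The network's marks for the gap were up to about 17 mm off my rack fit. I used the fit because it repeated within 1 mm between cameras and over time.

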